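Seat a controller under the ratchet camera stand

TASK

Pull the inspection camera up by its black knob, click by click, until it hangs by itself in its topmost notch, without wrenching it against the stop above. Then slide the black controller box into the guides under the camera, gently and fully home against the yellow stop, with the camera still up there. Finally press the red paddle lightly to lift the pawl off the teeth and let the camera sink until its rubber hood rests on the controller, then let go; leave the tin, the screwdriver and the cell block where they are.

Things in the scene. Friction and masses are not known exactly. Their poses are not given: they have to be found in the camera images.
- stand: Fixed camera stand on a thin blue mat (270 x 500 mm, 3 mm thick). Origin: on the bench (z = 0) under the axis of the vertical toothed rail; z is up. Two aluminium cheeks (46 mm wide over both in x, 44 mm deep in y, tops 135 mm above the bench) hold the rail. The camera overhangs towards the stand's -y, the red paddle towards +y. The controller goes in from -y towards +y.
- home (a point): Where the controller's centre is when fully home: stand x 0, y -114 mm, 23 mm above the bench, its y axis along the stand's y. Two steel guides, 64 mm apart and 15 mm high above the bench, run from stand y = -34 to -85 mm, then flare outwards to y = -116 mm.
- end_stop: Yellow cross bar, 60 mm wide, 22 mm high, fixed on the mat; its face towards the controller lies at stand y = -34 mm. Origin: centre of its underside. Sliding the controller takes about 2 to 4 N; more than 22 N against this stop is too hard.
- rail (a joint): Height of the toothed rail with camera and knob, m, 0 = lowest. Notches at 0.003, 0.014, 0.025, 0.036, 0.047, 0.058 (topmost): let go above one, the rail sinks onto the pawl there. It starts in one of the lowest three, too low for the controller to pass. With the hood resting on the controller it reads 0.030, held by no notch; caught one notch too high it reads 0.036.
- top_pin: Dark steel cross pin at the column's top, centre (origin) 132 mm above the bench. It stops the rail at 0.060, just past the topmost notch. A pull of more than 15 N against it, beyond what the rail itself takes, is too hard.
- lift_knob: Black upright round knob on top of the rail, 30 mm across, 42 mm high, yellow band; grasp it from above. Origin: its centre, 177 mm above the bench + the rail value. The rail with all it carries weighs 5 to 6 N; pulled up at 30 mm/s (faster is heavier) it takes about 9 N, up to about 20 N as the pawl rides over a tooth; held still, just the weight once the pawl has clicked in.
- hood: The camera's rubber hood and black camera, 44 mm across, 70 mm high, carried by the rail. Origin: centre of its lower rim, at stand x 0, y -75 mm, 13 mm above the bench + the rail value. With the pawl off the teeth it sinks by itself at about 25 to 60 mm/s. More than 15 N on the hood is too hard.
- pawl (a joint): Angle of the sprung pawl with its red paddle, rad: 0 = nose fully in the teeth, about 0.17 = clear of the teeth, 0.25 = paddle fully down (hard stop). The spring returns it when let go; between notches it may rest on a tooth's slope at up to about 0.15.
- paddle: Red flat release paddle, 40 mm (x) by 30 mm (y), 6 mm thick, on the pawl. Origin: centre of its top face; with the pawl at 0 at stand y = +87 mm, 55 mm above the bench. Pressed down 12 mm the pawl is clear of the teeth, 17 mm is the hard stop. It takes about 2 to 5 N; more than 20 N is too hard. Hold it down while the camera sinks.
- controller_mid (a point): Centre of the loose black controller box, 60 mm wide (x), 160 mm long (y), 40 mm high, about 0.4 kg, standing on the mat. Its y axis points to the end with the pale round window, which goes in first; grey connectors at the -y end. Grasp it across its width about 60 mm from its centre towards -y, clear of the camera.
- controller: The same controller box; origin: centre of its underside.
- tin: Bystander: orange round tin, 60 mm across, 24 mm high. Origin: centre of its underside.
- driver: Bystander: green screwdriver, 150 mm long, lying on the bench. Origin: under its middle.
- cells: Bystander: block of six green cells, 56 x 38 x 66 mm high. Origin: centre of its underside.
Things that resemble listed ones, but are neither listed nor needed, are in the scene too. Several things look just like the controller: the one meant starts farthest to the robot's left.

How it is judged (in metres and radians):
On the way, in this order (a step that is already met when the one before it is completed fails the run):
1. the camera hangs in its topmost notch (rail above 0.0565), nobody touching the knob (value of joint rail above 0.0565 m and contact force between the fingers and lift_knob below 0.1 N and value of joint pawl below 0.05 rad), for 0.2 s.
2. the controller is fully home while the camera is still in its topmost notch (value of joint rail above 0.0565 m and y of controller_mid in the frame of stand above -0.117 m and x of controller_mid in the frame of stand between -0.005 and 0.005 m and z of controller_mid in the frame of stand below 0.027 m and angle between the y axis of controller_mid and the y axis of stand, either way round below 0.05 rad and angle between controller_mid's own z axis and vertical below 0.04 rad), for 0.2 s.
At the end, for the whole second after the job is handed in: The controller stands flat on the mat, within 3 mm of fully home, within 5 mm sideways and 3 degrees of straight; the hood rests on it (rail between 0.027 and 0.033, more than 1 N between them), the paddle is let go and all is at rest (y of controller_mid in the frame of stand above -0.117 m and x of controller_mid in the frame of stand between -0.005 and 0.005 m and z of controller_mid in the frame of stand below 0.027 m and angle between the y axis of controller_mid and the y axis of stand, either way round below 0.05 rad and angle between controller_mid's own z axis and vertical below 0.04 rad and value of joint rail between 0.027 and 0.033 m and contact force between hood and controller above 1 N and value of joint pawl below 0.17 rad and linear speed of controller below 0.01 m/s and velocity of joint rail between -0.003 and 0.003 m/s); the robot touches nothing.
It fails at once if the rail is wrenched against the top pin (more than 15 N) (contact force between top_pin and anything else above 15 N).
It fails at once if the controller or anything else is rammed against the end stop (more than 22 N) (contact force between end_stop and anything else above 22 N).
It fails at once if the paddle is pressed with more than 20 N (contact force between paddle and anything else above 20 N).
It fails at once if the hood is pressed on the controller, or knocked by the robot, with more than 15 N (contact force between hood and anything else above 15 N).
It fails at once if the tin, the screwdriver or the cell block is moved more than 20 mm or the cell block is tipped (distance of any of tin, driver, cells from where it was at the start of the episode above 0.02 m or angle between cells's own z axis and vertical above 0.4 rad).
It also fails if it takes over 66 s, if anything falls off the work surface, if the arm or the gripper's body presses on something with over 40 N, if the wrist force passes 120 N, or if a joint passes its speed limit or range.

ROBOT

A 6-joint arm with a two-finger parallel gripper is mounted at the origin on the work surface. World frame = base frame: x ahead of the robot, y to its left, z up, the work surface at z = 0. Lengths are in mm, angles in rad, forces in N, time in s.
With the tool pointing down it reaches from about 350 to 950 mm from the base axis. Payload 17.4 kg.
Tool frame: the origin (TCP) lies on the centre line of the jaws, within the pads' length; the fingertips stand 14 mm ahead of it and the grasp point (between the pads) lies 5 mm behind it; z points along the fingers, y is the line along which they close (so a half turn about z gives the same grasp; the last joint's range is limited). The gripper opens to 93 mm and grips with 3 to 60 N. Pads are 15 mm wide; open, the fingers measure 128 mm over their backs; the gripper's body (75 mm by 188 mm) begins 65 mm behind the grasp point.
Start: joints at [-1.181, 0.116, 1.442, -0, 1.584, -0.038], TCP at [280.029, -614.179, 232.646] pointing down, gripper open.
Joint ranges: [-2.83, 2.83], [-0.83, 2.19], [0.07, 2.5], [-1.14, 4.28], [0.01, 3], [-2.97, 2.97]. Speed limits (rad/s): [1.89, 1.89, 2.22, 3.14, 3.14, 3.14].

INTERFACE

Orientations are given as a rotation vector (axis times angle).
In Python, from station import bot gives the robot as it stands. The module is installed in compiled form; this text tells all that it offers.
- The arm moves only by the tool move_arm, never from a script. Its argument "commands" is one flat list of numbers, 5 for each row, row after row: the shift along the tool's x, y, z in m, then the turn about the tool's z in rad, then the closure, from -1 (fully open) to 1 (shut). A call has 1 to 5 rows; each row shifts and turns the commanded pose from where the row before left it, along the tool's axes as they then stand; what a row does not reach is not made up. A row lasts 1/8 s, in which the tool goes at most 62.5 mm and 10.7 degrees, less where a joint would pass 70% of its speed; a pose out of reach is approached as far as the arm can. A call with a gripper value outside its range is refused whole. The fingers move at their own pace and stop on an object; "squeeze" is the grip in N (left out, the last holds). Time passes only in rows, so rows that do not move let the fingers close. It gives the time, the measured TCP pose, the force, the opening and the grip force at its end, in the units of the state.
- bot.get_obs(): the state, without advancing time (a new reading comes with each control period).
- bot.grab_frame(name): name is "scene" or "top" or "wrist"; returns (picture, depth): 420x560x3 uint8, red, green, blue; 420x560 float32, mm along the optical axis (not along the pixel's ray), 0 where there is no reading.
- bot.camera_params(name): a dict with "mtx" (3x3 intrinsics, pixels), "D" ([k1, k2, p1, p2, k3] as OpenCV has them; the pictures are not rectified), "rvec" (rotation vector, rad) and "tvec" (3), from world to camera coordinates, as OpenCV has them. Camera axes: x right, y down, z forward; pixel columns grow to the right and rows downward; lengths in mm; the calibration is good to about 2 mm. A picture is of the moment at which its call begins: read the wrist's pose just before it. camera_params takes no time and is no camera call; for the wrist camera it gives the pose at the moment of the call.
- bot.job_done(): hands the job in; it is judged then, once.
The state is a dict: "clock": time; "joint_pos": joint angles; "joint_vel": joint speeds; "effort": joint torques, N m; "tcp_pos": TCP position; "eef_rot": TCP orientation; "wrist_force": force on the tool from outside, world axes, zero at the start; "moment": the same for the moment, N m; "grip_width": finger opening in mm; "grasp_force": force on a finger pad.
Only numpy, scipy, OpenCV 4.12 (cv2) and the standard library are available. Lean on these libraries where they do the work, as an engineer would, in place of code of your own. Each camera call takes 0.05 s, during which the arm holds its last target. There are 200 camera calls.

## Working session

There is one attempt and no reset: what is moved stays moved. The work goes in short steps, Python scripts to look and compute and a tool call to move; the robot and the scene stay as the last step left them, time stands still between calls to the robot, and variables do not carry over. Pictures are saved under pics/ and viewed, at most 10 in all, crops included, and the job is handed in when it is done.

Besides the shell and the picture viewer there is one more tool, called after "Request:" as name(argument=value, ...), one argument or row to a line, values as JSON. move_arm: Moves the arm, as the interface text tells. Its arguments: {"type":"object","properties":{"commands":{"type":"array","items":{"type":"number"}},"squeeze":{"type":"number"}},"required":["commands"]}

```bash
mkdir -p pics; cat > h.py <<'E'
import numpy as np,cv2
from station import bot
def grab(n):
    p=bot.camera_params(n); im,d=bot.grab_frame(n)
    return im,d,p
def pts(d,p,uv):
    uv=np.array(uv,float).reshape(-1,2)
    n=cv2.undistortPoints(uv.reshape(-1,1,2),p['mtx'],p['D']).reshape(-1,2)
    z=d[uv[:,1].astype(int),uv[:,0].astype(int)]
    R=cv2.Rodrigues(np.array(p['rvec'],float))[0];t=np.array(p['tvec']).ravel()
    return (np.c_[n*z[:,None],z]-t)@R
def plane(p,uv,h):
    uv=np.array(uv,float).reshape(-1,2)
    n=cv2.undistortPoints(uv.reshape(-1,1,2),p['mtx'],p['D']).reshape(-1,2)
    R=cv2.Rodrigues(np.array(p['rvec'],float))[0];t=np.array(p['tvec']).ravel()
    c=-R.T@t; r=np.c_[n,np.ones(len(n))]@R
    return c+r*((h-c[2])/r[:,2])[:,None]
def cloud(d,p):
    v,u=np.mgrid[:420,:560]; return pts(d,p,np.c_[u.ravel(),v.ravel()]).reshape(420,560,3)
E
python3 - <<'E'
from h import *
for n in('scene','top'):
    im,d,p=grab(n); cv2.imwrite(f'pics/{n}0.png',im[:,:,::-1]); np.savez(f'{n}0.npz',im=im,d=d,**{k:np.array(v) for k,v in p.items()})
    print(n,(d>0).mean(),p['D'])
print(bot.get_obs())
E
```

```text
scene 0.9843409863945578 [-0.04287905  0.          0.          0.          0.        ]
top 0.9960416666666667 [-0.0334652  0.         0.         0.         0.       ]
{'clock': 0.1, 'joint_pos': array([-1.18079100e+00,  1.16440397e-01,  1.44219008e+00, -2.52146595e-06,
        1.58398909e+00, -3.77863940e-02]), 'joint_vel': array([-9.60644107e-05, -1.58833755e-03, -1.77244023e-03,  4.12447784e-04,
       -9.20131408e-04,  6.48687122e-05]), 'effort': array([-4.19368826e-04, -7.22892022e+01, -6.23866653e+01,  7.81872799e-02,
        2.28068180e-02, -5.30969317e-05]), 'tcp_pos': array([ 279.96974867, -614.0210555 ,  231.98259319]), 'eef_rot': array([-3.06901248e+00, -6.66646844e-01,  2.86418275e-04]), 'wrist_force': array([ 0.45597486, -0.17836682, -1.22635805]), 'moment': array([0.02629786, 0.00392475, 0.02786986]), 'grasp_force': 0.0, 'grip_width': 92.94684773195583}
```

View pics/scene0.png

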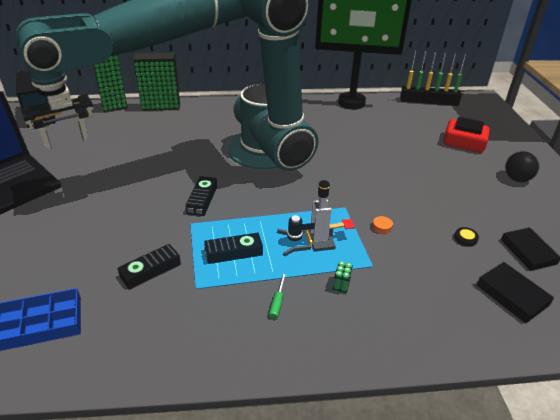

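View pics/top0.png

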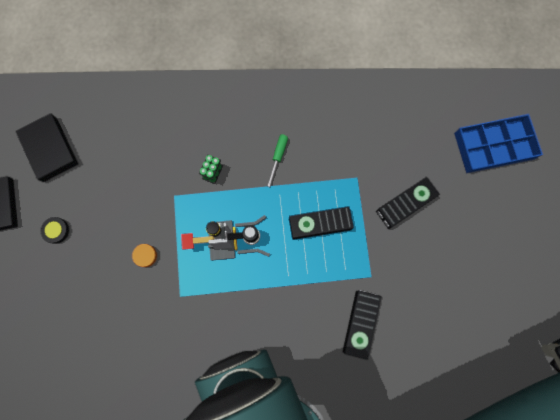

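The scene view shows the stand on the blue mat: knob at (323,188), hood (295,228), red paddle (349,224). The controller on the mat sits at (233,248). In the top view the controller is at (320,222) with its window end towards the stand. The other two lookalikes, at (362,325) and (408,203), are farther right.

```bash
cat > m.py <<'E'
from h import *
def load(n):
    z=np.load(n+'0.npz'); return z['im'],z['d'],{k:z[k] for k in('mtx','D','rvec','tvec')}
im,d,p=load('top'); C=cloud(d,p)
hsv=cv2.cvtColor(im,cv2.COLOR_RGB2HSV); H,S,V=cv2.split(hsv)
mat=((H>90)&(H<115)&(S>120)).astype(np.uint8); mat[:,430:]=0
cs,_=cv2.findContours(mat,0,2); c=max(cs,key=cv2.contourArea)
W=plane(p,cv2.convexHull(c).reshape(-1,2),3)[:,:2].astype(np.float32)
r=cv2.minAreaRect(W); print('mat',r,cv2.boxPoints(r))
red=((H<6)|(H>174))&(S>150)&(V>100); red[:,230:]=False; v,u=np.nonzero(red); X=C[red]; print('paddle',len(u),u.min(),u.max(),np.median(X,0),X.min(0),X.max(0),cv2.minAreaRect(plane(p,np.c_[u,v],55)[:,:2].astype(np.float32)))
roi=np.zeros(H.shape,bool);roi[190:270,180:280]=True
k=roi&(C[...,2]>175); X=C[k]; print('knob',len(X),X.max(0),np.median(X,0),cv2.minEnclosingCircle(X[X[:,2]>X[:,2].max()-8][:,:2].astype(np.float32)))
# controller
roi[:]=False;roi[190:255,275:365]=True
k=roi&(C[...,2]>30)&(C[...,2]<60); X=C[k]; X=X
print('ctrl',len(X),np.median(X[:,2]),cv2.minAreaRect(X[:,:2].astype(np.float32)))
w=roi&(H>40)&(H<85)&(S>40)&(V>100); print('win',C[w].mean(0))
roi[:]=False;roi[215:255,236:265]=True
k=roi&(C[...,2]>60)&(C[...,2]<150); X=C[k];print('hood',len(X),np.percentile(X,[5,50,95],0), cv2.minEnclosingCircle(X[:,:2].astype(np.float32)))
for nm,(a,b,c2,d2) in dict(tin=(235,275,125,165),cells=(150,190,195,228)).items():
    X=C[a:b,c2:d2].reshape(-1,3);X=X[X[:,2]>12];print(nm,X.min(0),X.max(0))
E
python3 m.py
```

```text
mat ((533.3869018554688, 1.6201171875), (271.4631652832031, 501.1100769042969), 5.483159065246582) [[ 374.33502  238.05911]
 [ 422.2177  -260.75806]
 [ 692.4388  -234.81888]
 [ 644.5561   263.9983 ]]
paddle 133 182 192 [512.09184946 211.7187808   55.19480407] [365.60308952 -14.65089799  50.28588031] [ 530.25171439  225.18883382 1149.79093325] ((512.2880249023438, 211.38626098632812), (35.25187301635742, 25.02138328552246), 7.11422061920166)
knob 220 [ 535.04497086  139.52987661 1149.79093325] [515.85531949 121.73017916 211.68893838] ((365.60308837890625, -14.650897979736328), 9.999999747378752e-05)
ctrl 1455 43.255089140036894 ((562.8212280273438, -129.718505859375), (60.58049774169922, 162.3333282470703), 8.932646751403809)
win [556.72059514 -90.1873557   43.75950411]
hood 265 [[511.3947167   35.95997184  63.71532648]
 [525.6249639   53.26700157  88.98893727]
 [543.78615202  84.22200593  99.04663892]] ((526.6182250976562, 60.24205017089844), 28.48505973815918)
tin [365.60308952 -14.65089799  12.14013062] [ 509.35194537  359.52410955 1149.79093325]
cells [365.60308952 -14.65089799  12.01666821] [ 740.02486827  186.70472739 1149.79093325]
```

Request:
move_arm(
  commands=[0, 0, -0.015, -0.177, -1, 0, 0, -0.015, -0.177, -1, 0, 0, -0.015, -0.177, -1, 0, 0, -0.015, -0.177, -1, 0, 0, -0.015, -0.177, -1],
)

```text
clock: 0.72
tcp_pos: [280.0, -614.1, 307.7]
eef_rot: [-2.483, -1.924, -0.0]
wrist_force: [0.0, -0.1, 1.0]
grip_width: 93.1
grasp_force: 0.0
```

Request:
move_arm(
  commands=[0, 0, -0.015, -0.177, -1, 0, 0, -0.015, -0.177, -1, 0.05, 0.022, 0, 0, -1, 0.05, 0.022, 0, 0, -1, 0.05, 0.022, 0, 0, -1],
)

```text
clock: 1.35
tcp_pos: [331.6, -456.9, 337.2]
eef_rot: [-2.112, -2.325, -0.0]
wrist_force: [0.0, -0.0, 0.3]
grip_width: 92.9
grasp_force: 0.0
```

Request:
move_arm(
  commands=[0.05, 0.022, 0, 0, -1, 0.05, 0.022, 0, 0, -1, 0.05, 0.022, 0, 0, -1, 0.05, 0.022, 0, 0, -1, 0.05, 0.022, 0, 0, -1],
)

```text
clock: 1.98
tcp_pos: [417.0, -197.4, 337.5]
eef_rot: [2.113, 2.325, 0.0]
wrist_force: [1.4, -0.3, 0.3]
grip_width: 92.9
grasp_force: 0.0
```

```bash
cat > st.py <<'E'
from h import *
from scipy.spatial.transform import Rotation as Ro
O=np.array([520.4,124.9]); Y=np.radians(5.48)
ex=np.array([np.cos(Y),np.sin(Y)]); ey=np.array([-np.sin(Y),np.cos(Y)])
def S(P):
    P=np.atleast_2d(P); q=P[:,:2]-O; return np.c_[q@ex,q@ey,P[:,2]].round(1)
def state():
    o=bot.get_obs(); R=Ro.from_rotvec(o['eef_rot']).as_matrix()
    print('t',round(o['clock'],2),'tcp stand',S(o['tcp_pos']),'yaw_y-stand deg',round(np.degrees(np.arctan2(R[1,1],R[0,1])-Y),2),'tilt z',R[:,2].round(3),'F',np.round(o['wrist_force'],1),'w',round(o['grip_width'],1),'g',round(float(o['grasp_force']),1),'j6',o['joint_pos'][5].round(2))
E
python3 -c "
from st import *
state()"
```

```text
t 1.98 tcp stand [[-133.7 -311.   337.5]] yaw_y-stand deg 0.0 tilt z [ 0.  0. -1.] F [ 1.4 -0.3  0.3] w 92.9 g 0.0 j6 -0.59
```

Request:
move_arm(
  commands=[0.044, 0.0268, 0, 0, -1, 0.044, 0.0268, 0, 0, -1, 0.044, 0.0268, 0, 0, -1, 0.044, 0.0268, 0, 0, -1, 0.044, 0.0268, 0, 0, -1],
)

```text
clock: 2.6
tcp_pos: [529.6, 34.4, 337.5]
eef_rot: [-2.112, -2.326, 0.0]
wrist_force: [1.0, -0.7, -0.2]
grip_width: 92.8
grasp_force: 0.0
```

```bash
python3 - <<'E'
from st import *
state()
im,d,p=grab('wrist'); cv2.imwrite('pics/w1.png',im[:,:,::-1]); np.savez('wrist0.npz',im=im,d=d,**{k:np.array(v) for k,v in p.items()})
R=cv2.Rodrigues(np.array(p['rvec']))[0]; print('cam at',S((-R.T@np.array(p['tvec']).ravel())[None]))
E
```

```text
t 2.6 tcp stand [[  0.5 -90.9 337.5]] yaw_y-stand deg 0.03 tilt z [-0. -0. -1.] F [ 1.  -0.7 -0.2] w 92.8 g 0.0 j6 -0.08
cam at [[  0.6 -17.1 488.5]]
```

View pics/w1.png

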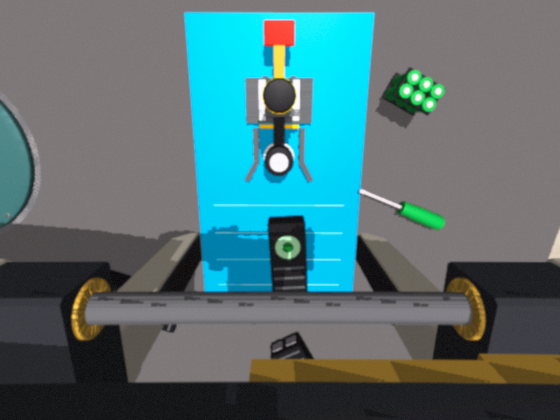

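The wrist view shows the stand in line with the tool: paddle (280,33), knob (280,97), hood (279,160), yellow stop (279,127). The controller's window is at (288,247), slightly to the right.

```bash
python3 - <<'E'
from st import *
z=np.load('wrist0.npz'); im,d=z['im'],z['d']; p={k:z[k] for k in('mtx','D','rvec','tvec')}
C=cloud(d,p); q=S(C.reshape(-1,3)).reshape(C.shape); ok=d>0
H,Sa,V=cv2.split(cv2.cvtColor(im,cv2.COLOR_RGB2HSV))
def box(n,m):
    X=q[m&ok]; print(n,len(X),np.median(X,0),cv2.minAreaRect(X[:,:2].astype(np.float32)))
def roi(a,b,c,e):
    m=np.zeros(d.shape,bool);m[a:b,c:e]=True;return m
box('paddle',roi(15,50,255,305)&((H<6)|(H>174))&(Sa>150))
k=roi(70,120,255,305)&(q[...,2]>190)&(q[...,2]<260); X=q[k&ok]; t=np.percentile(X[:,2],60); print('knob top',t,cv2.minEnclosingCircle(X[X[:,2]>t-3][:,:2].astype(np.float32)))
box('ystop',roi(120,135,250,310)&(H>15)&(H<35)&(Sa>150))
k=roi(140,180,260,300)&(q[...,2]>70)&(q[...,2]<130);X=q[k&ok];t=np.percentile(X[:,2],80); print('hood',t,cv2.minEnclosingCircle(X[X[:,2]>t-4][:,:2].astype(np.float32)))
box('ctrl',roi(205,290,255,320)&(q[...,2]>35)&(q[...,2]<55))
mat=((H>90)&(H<115)&(Sa>120)&ok)
for r in(20,60,100,190):
    u=np.nonzero(mat[r])[0]; print('mat',q[r,u.min()+1],q[r,u.max()-1])
E
```

```text
paddle 691 [ 1.5 88.8 53.9] ((1.4344596862792969, 88.54167175292969), (36.61936569213867, 28.176570892333984), 0.3370249569416046)
knob top 210.8 ((1.5761358737945557, 2.0268492698669434), 14.733386993408203)
ystop 87 [  8.6 -28.8  24. ] ((1.0739402770996094, -28.62599754333496), (4.862560749053955, 55.51205062866211), 88.4306411743164)
hood 95.8 ((1.7242844104766846, -72.64570617675781), 11.97851276397705)
ctrl 2503 [  17.2 -230.8   42.2] ((17.331363677978516, -235.40853881835938), (59.95988082885742, 120.9471206665039), 3.343566417694092)
mat [-131.3  116.7    2.3] [134.5 117.2   2.1]
mat [-131.2   64.5    3.2] [135.1  65.4   1. ]
mat [-132.9    8.8    2.5] [135.2   9.3   1.7]
mat [-133.  -133.3   -0.3] [ 132.2 -132.6    0.7]
```

```bash
sed -i 's/O=np.array(\[520.4,124.9\])/O=np.array([521.7,126.8])/' st.py
```

Request:
move_arm(
  commands=[0.0464, 0.001, 0, 0, -1, 0.0464, 0, -0.0, 0, -1, 0, 0, 0.049, 0, -1, 0, 0, 0.049, 0, -1, 0, 0, 0.049, 0, -1],
)

```text
clock: 3.28
tcp_pos: [520.9, 125.2, 188.9]
eef_rot: [-2.112, -2.326, 0.0]
wrist_force: [-0.1, 0.3, -0.3]
grip_width: 92.8
grasp_force: 0.0
```

Request:
move_arm(
  commands=[0, 0, 0, 0, 0.6, 0, 0, 0, 0, 1, 0, 0, 0, 0, 1, 0, 0, 0, 0, 1, 0, 0, 0, 0, 1],
  squeeze=45,
)

```text
clock: 3.9
tcp_pos: [521.5, 125.2, 191.3]
eef_rot: [2.112, 2.325, 0.001]
wrist_force: [0.0, -0.9, 0.9]
grip_width: 47.6
grasp_force: 0.0
```

```bash
python3 -c "
from st import *
state()"
```

```text
t 3.9 tcp stand [[ -0.4  -1.6 191.3]] yaw_y-stand deg 0.02 tilt z [ 0.001  0.    -1.   ] F [ 0.  -0.9  0.9] w 47.6 g 0.0 j6 0.09
```

Request:
move_arm(
  commands=[0, 0, 0, 0, 1, 0, 0, 0, 0, 1, 0, 0, 0, 0, 1, 0, 0, 0, 0, 1],
)

```text
clock: 4.4
tcp_pos: [521.5, 125.2, 190.7]
eef_rot: [2.112, 2.325, 0.001]
wrist_force: [3.2, 1.1, -0.4]
grip_width: 29.5
grasp_force: 45.0
```

Request:
move_arm(
  commands=[0, 0, -0.003, 0, 1, 0, 0, -0.003, 0, 1, 0, 0, -0.003, 0, 1],
)

```text
clock: 4.78
tcp_pos: [521.3, 125.1, 197.5]
eef_rot: [-2.112, -2.325, 0.002]
wrist_force: [16.1, 3.7, -31.4]
grip_width: 29.3
grasp_force: 45.0
```

Request:
move_arm(
  commands=[0, 0, 0, 0, 1, 0, 0, 0, 0, 1],
)

```text
clock: 5.03
tcp_pos: [521.4, 125.2, 197.9]
eef_rot: [-2.112, -2.325, 0.001]
wrist_force: [11.2, 2.3, -15.9]
grip_width: 29.3
grasp_force: 45.0
```

```bash
python3 - <<'E'
from st import *
state()
im,d,p=grab('scene'); cv2.imwrite('pics/s2.png',cv2.resize(im[150:300,240:400],None,fx=4,fy=4,interpolation=2)[:,:,::-1])
E
```

```text
t 5.03 tcp stand [[ -0.5  -1.6 197.9]] yaw_y-stand deg 0.02 tilt z [-0.001 -0.    -1.   ] F [ 11.2   2.3 -15.9] w 29.3 g 45.0 j6 0.09
```

View pics/s2.png

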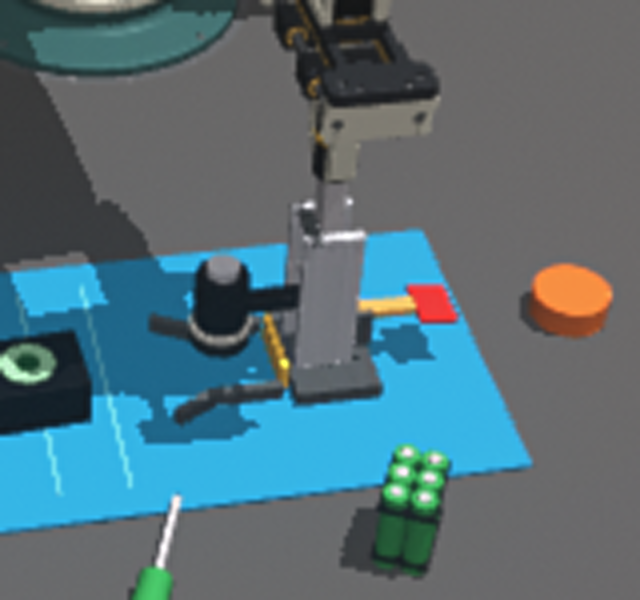

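Request:
move_arm(
  commands=[0, 0.001, 0, 0, 1, 0.0003, 0.0003, 0, 0, 1, 0, 0, 0, 0, 1],
)

```text
clock: 5.45
tcp_pos: [521.5, 125.2, 198.0]
eef_rot: [-2.111, -2.324, 0.005]
wrist_force: [-5.2, -2.9, -19.2]
grip_width: 29.6
grasp_force: 45.0
```

Request:
move_arm(
  commands=[0, 0, -0.002, 0, 1, 0, 0, -0.002, 0, 1],
)

```text
clock: 5.7
tcp_pos: [521.6, 125.2, 203.2]
eef_rot: [-2.111, -2.324, 0.004]
wrist_force: [-11.0, -5.4, -8.7]
grip_width: 29.8
grasp_force: 45.0
```

Request:
move_arm(
  commands=[0, 0, -0.002, 0, 1, 0, 0, -0.002, 0, 1],
)

```text
clock: 5.95
tcp_pos: [521.6, 125.2, 206.6]
eef_rot: [-2.111, -2.324, 0.005]
wrist_force: [-6.6, -3.2, -18.3]
grip_width: 29.5
grasp_force: 45.0
```

Request:
move_arm(
  commands=[0, 0, -0.002, 0, 1, 0, 0, -0.002, 0, 1],
)

```text
clock: 6.2
tcp_pos: [521.6, 125.2, 210.1]
eef_rot: [-2.111, -2.324, 0.005]
wrist_force: [-7.8, -4.2, -13.3]
grip_width: 28.9
grasp_force: 45.0
```

Request:
move_arm(
  commands=[-0.0003, -0.0006, -0.002, 0, 1, 0, 0, -0.002, 0, 1, 0, 0, -0.002, 0, 1],
)

```text
clock: 6.58
tcp_pos: [521.6, 125.2, 217.2]
eef_rot: [-2.112, -2.325, 0.002]
wrist_force: [-4.8, -1.3, -17.2]
grip_width: 29.4
grasp_force: 45.0
```

Request:
move_arm(
  commands=[0, 0, -0.002, 0, 1, 0, 0, -0.002, 0, 1, 0, 0, -0.002, 0, 1],
)

```text
clock: 6.95
tcp_pos: [521.6, 125.2, 223.8]
eef_rot: [-2.112, -2.325, 0.001]
wrist_force: [-10.3, -3.1, -9.9]
grip_width: 29.3
grasp_force: 45.0
```

Request:
move_arm(
  commands=[0, 0, -0.002, 0, 1, 0, 0, -0.002, 0, 1],
)

```text
clock: 7.2
tcp_pos: [521.6, 125.2, 227.8]
eef_rot: [-2.112, -2.325, 0.001]
wrist_force: [-7.0, -1.9, -16.6]
grip_width: 29.9
grasp_force: 45.0
```

Request:
move_arm(
  commands=[0, 0, -0.002, 0, 1, 0, 0, -0.001, 0, 1, 0, 0, 0, 0, 1],
)

```text
clock: 7.58
tcp_pos: [521.6, 125.2, 230.2]
eef_rot: [-2.112, -2.325, 0.002]
wrist_force: [-6.9, -1.2, -19.3]
grip_width: 29.3
grasp_force: 45.0
```

Request:
move_arm(
  commands=[0, 0, -0.001, 0, 1, 0, 0, -0.001, 0, 1, 0, 0, 0, 0, 1],
)

```text
clock: 7.95
tcp_pos: [521.6, 125.2, 233.5]
eef_rot: [-2.112, -2.325, 0.001]
wrist_force: [-11.9, -3.3, -9.6]
grip_width: 29.4
grasp_force: 45.0
```

Request:
move_arm(
  commands=[0, 0, -0.001, 0, 1, 0, 0, 0, 0, 1],
)

```text
clock: 8.2
tcp_pos: [521.6, 125.2, 235.0]
eef_rot: [-2.112, -2.325, -0.0]
wrist_force: [-12.1, -3.1, -4.8]
grip_width: 29.3
grasp_force: 45.0
```

Request:
move_arm(
  commands=[0, 0, -0.0006, 0, 1, 0, 0, 0, 0, 1],
)

```text
clock: 8.45
tcp_pos: [521.7, 125.2, 235.7]
eef_rot: [-2.112, -2.326, -0.0]
wrist_force: [-13.0, -2.5, -5.8]
grip_width: 29.2
grasp_force: 45.0
```

Request:
move_arm(
  commands=[0, 0, 0.001, 0, 1, 0, 0, 0.001, 0, 1, 0, 0, 0, 0, 1],
)

```text
clock: 8.82
tcp_pos: [521.7, 125.2, 234.6]
eef_rot: [2.112, 2.325, 0.001]
wrist_force: [-15.5, -3.9, 2.3]
grip_width: 29.7
grasp_force: 45.0
```

Request:
move_arm(
  commands=[0, 0, 0, 0, -1, 0, 0, 0, 0, -1, 0, 0, 0, 0, -1, 0, 0, 0, 0, -1, 0, 0, 0, 0, -1],
)

```text
clock: 9.45
tcp_pos: [522.0, 125.2, 232.3]
eef_rot: [2.112, 2.325, 0.0]
wrist_force: [0.4, 0.0, 0.1]
grip_width: 74.8
grasp_force: 0.0
```

Request:
move_arm(
  commands=[0, 0, 0, 0, -1, 0, 0, -0.02, 0, -1, 0, 0, -0.05, 0, -1, 0, 0, -0.05, 0, -1, -0.05, 0, 0, 0, -1],
)

```text
clock: 10.07
tcp_pos: [527.2, 76.7, 358.0]
eef_rot: [2.105, 2.326, 0.008]
wrist_force: [1.0, -0.6, -0.9]
grip_width: 93.1
grasp_force: 0.0
```

Request:
move_arm(
  commands=[-0.06, 0, 0, 0, -1, -0.06, 0, 0, 0, -1, -0.06, 0, 0, 0, -1, 0, 0, 0, 0, -1],
)

```text
clock: 10.58
tcp_pos: [543.9, -107.1, 353.2]
eef_rot: [2.117, 2.32, -0.0]
wrist_force: [0.1, 0.3, -0.7]
grip_width: 92.5
grasp_force: 0.0
```

```bash
python3 - <<'E'
from st import *
state()
im,d,p=grab('wrist'); cv2.imwrite('pics/w3.png',im[:,:,::-1]); np.savez('wrist0.npz',im=im,d=d,**{k:np.array(v) for k,v in p.items()})
C=cloud(d,p); q=S(C.reshape(-1,3)).reshape(C.shape); ok=d>0
def sel(x0,x1,y0,y1,z0,z1): return q[ok&(q[...,0]>x0)&(q[...,0]<x1)&(q[...,1]>y0)&(q[...,1]<y1)&(q[...,2]>z0)&(q[...,2]<z1)]
X=sel(-20,20,-20,20,180,290);print('knob',np.percentile(X[:,2],[50,80,95]))
X=sel(-20,20,-90,-60,70,180);print('hood',np.percentile(X[:,2],[50,80,95]))
X=sel(-40,75,-350,-150,38,52);print('ctrl',len(X),np.median(X[:,2]),cv2.minAreaRect(X[:,:2].astype(np.float32)))
E
```

```text
t 10.57 tcp stand [[-2.000e-01 -2.349e+02  3.532e+02]] yaw_y-stand deg -0.23 tilt z [ 0.    -0.001 -1.   ] F [ 0.1  0.3 -0.7] w 92.5 g 0.0 j6 -0.33Traceback (most recent call last):
  File "<stdin>", line 6, in <module>
    return _quantile_unchecked(
        a, q, axis, out, overwrite_input, method, keepdims, weights)
    return _ureduce(a,
                    func=_quantile_ureduce_func,
    ...<5 lines>...
                    overwrite_input=overwrite_input,
                    method=method)
    r = func(a, **kwargs)
    result = _quantile(arr,
                       quantiles=q,
    ...<2 lines>...
                       out=out,
                       weights=wgt)
    slices_having_nans = np.isnan(arr[-1, ...])
                                  ~~~^^^^^^^^^
IndexError: index -1 is out of bounds for axis 0 with size 0
```

View pics/w3.png

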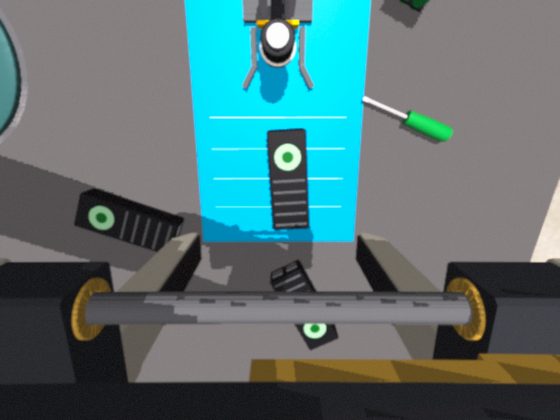

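The knob is out of view above the frame; the hood is at (277,40) and the whole controller is visible at (288,180).

```bash
python3 - <<'E'
from st import *
z=np.load('wrist0.npz'); d=z['d']; p={k:z[k] for k in('mtx','D','rvec','tvec')}
C=cloud(d,p); q=S(C.reshape(-1,3)).reshape(C.shape); ok=d>0
def sel(q,x0,x1,y0,y1,z0,z1): return q[ok&(q[...,0]>x0)&(q[...,0]<x1)&(q[...,1]>y0)&(q[...,1]<y1)&(q[...,2]>z0)&(q[...,2]<z1)]
X=sel(q,-20,20,-100,-50,70,180);print('hood',len(X),np.percentile(X[:,2],[50,80,95]))
X=sel(q,-40,75,-350,-150,38,52);print('ctrl',len(X),np.median(X[:,2]),cv2.minAreaRect(X[:,:2].astype(np.float32)))
im,d,p=grab('top');C=cloud(d,p); q=S(C.reshape(-1,3)).reshape(C.shape); ok=d>0
X=sel(q,-25,25,-25,25,180,290);print('knob',len(X),np.percentile(X[:,2],[50,80,95]))
E
```

```text
hood 1416 [131.7 139.2 140.4]
ctrl 3771 42.1 ((16.815006256103516, -257.1380615234375), (59.908138275146484, 159.43194580078125), 3.327404022216797)
knob 221 [254.7 256.2 257.7]
```

Request:
move_arm(
  commands=[-0.043, 0.0104, 0, -0.062, -1, -0.043, 0.0104, 0.04, 0, -1, 0, 0, 0.06, 0, -1, 0, 0, 0.06, 0, -1, 0, 0, 0.06, 0, -1],
)

```text
clock: 11.3
tcp_pos: [575.9, -184.7, 131.3]
eef_rot: [2.037, 2.391, 0.001]
wrist_force: [1.7, -0.4, 0.4]
grip_width: 93.1
grasp_force: 0.0
```

Request:
move_arm(
  commands=[0, 0, 0.02, 0, -1, 0, 0, 0, 0, -1, 0, 0, 0, 0, -1],
)

```text
clock: 11.68
tcp_pos: [576.8, -186.4, 115.3]
eef_rot: [2.036, 2.388, 0.002]
wrist_force: [0.4, -1.0, 1.6]
grip_width: 93.0
grasp_force: 0.0
```

```bash
python3 -c "
from st import *
state()"
```

```text
t 11.68 tcp stand [[  24.9 -317.   115.3]] yaw_y-stand deg 3.6 tilt z [ 0.003 -0.001 -1.   ] F [ 0.4 -1.   1.6] w 93.0 g 0.0 j6 -0.51
```

Request:
move_arm(
  commands=[-0.0043, -0.0042, 0.02, 0.004, -1, 0, 0, 0.033, 0, -1, 0, 0, 0.034, 0, -1, 0, 0, 0, 0, -1, 0, 0, 0, 0, -1],
)

```text
clock: 12.3
tcp_pos: [572.5, -191.7, 26.6]
eef_rot: [2.043, 2.385, 0.001]
wrist_force: [-0.7, -0.4, 0.1]
grip_width: 93.0
grasp_force: 0.0
```

Request:
move_arm(
  commands=[0, 0, 0, 0, 1, 0, 0, 0, 0, 1, 0, 0, 0, 0, 1, 0, 0, 0, 0, 1, 0, 0, 0, 0, 1],
  squeeze=20,
)

```text
clock: 12.92
tcp_pos: [572.1, -191.3, 25.5]
eef_rot: [2.044, 2.386, 0.0]
wrist_force: [-0.2, 1.0, 2.6]
grip_width: 59.7
grasp_force: 20.0
```

```bash
python3 -c "
from st import *
state()"
```

```text
t 12.93 tcp stand [[  19.8 -321.5   25.5]] yaw_y-stand deg 3.34 tilt z [ 0. -0. -1.] F [-0.2  1.   2.6] w 59.7 g 20.0 j6 -0.52
```

Request:
move_arm(
  commands=[0, -0.005, 0, 0.03, 1, 0.003, -0.005, 0, 0.028, 1, 0.006, -0.005, 0, 0, 1, 0.006, -0.005, 0, 0, 1, 0.006, 0, 0, 0, 1],
)

```text
clock: 13.55
tcp_pos: [549.6, -172.6, 25.5]
eef_rot: [2.112, 2.325, -0.001]
wrist_force: [0.5, -4.7, 3.3]
grip_width: 60.0
grasp_force: 20.0
```

Request:
move_arm(
  commands=[0.006, 0, 0, 0, 1, 0, 0, 0, 0, 1, 0, 0, 0, 0, 1],
)

```text
clock: 13.92
tcp_pos: [549.2, -166.0, 25.4]
eef_rot: [-2.111, -2.325, -0.0]
wrist_force: [-1.3, 2.2, 8.5]
grip_width: 59.8
grasp_force: 20.0
```

```bash
python3 - <<'E'
from st import *
state()
im,d,p=grab('wrist'); C=cloud(d,p); q=S(C.reshape(-1,3)).reshape(C.shape); ok=d>0
cv2.imwrite('pics/w4.png',im[:,:,::-1])
def sel(q,x0,x1,y0,y1,z0,z1): return q[ok&(q[...,0]>x0)&(q[...,0]<x1)&(q[...,1]>y0)&(q[...,1]<y1)&(q[...,2]>z0)&(q[...,2]<z1)]
X=sel(q,-40,40,-290,-130,37,52);print('ctrl',len(X),np.median(X[:,2]),cv2.minAreaRect(X[:,:2].astype(np.float32)))
X=sel(q,-45,45,-85,-40,8,25);
for y in(-84,-75,-65,-55):
    Z=X[abs(X[:,1]-y)<3]; print(y,len(Z),np.sort(Z[:,0])[[0,-1]] if len(Z) else '', Z[Z[:,0]<0][:,0].max(initial=-99),Z[Z[:,0]>0][:,0].min(initial=99))
E
```

```text
t 13.93 tcp stand [[  -0.6 -294.1   25.4]] yaw_y-stand deg 0.05 tilt z [-0.001  0.001 -1.   ] F [-1.3  2.2  8.5] w 59.8 g 20.0 j6 -0.44
ctrl 36251 42.2 ((-3.814697265625e-06, -232.5999755859375), (79.79998779296875, 114.5999755859375), 0.0)
-84 0  -99.0 99.0
-75 0  -99.0 99.0
-65 0  -99.0 99.0
-55 0  -99.0 99.0
```

View pics/w4.png

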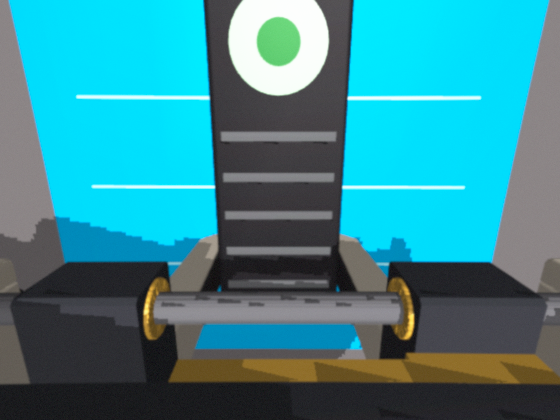

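Request:
move_arm(
  commands=[0.006, 0.0003, -0.0005, 0, 1, 0.01, 0, 0, 0, 1, 0.01, 0, 0, 0, 1, 0.008, 0, 0, 0, 1, 0.006, 0, 0, 0, 1],
)

```text
clock: 14.6
tcp_pos: [545.7, -126.1, 25.5]
eef_rot: [-2.111, -2.326, 0.0]
wrist_force: [0.1, -1.3, -1.0]
grip_width: 59.8
grasp_force: 20.0
```

Request:
move_arm(
  commands=[0.008, 0, 0, 0, 1, 0.008, 0, 0, 0, 1, 0.008, 0, 0, 0, 1, 0, 0, 0, 0, 1],
)

```text
clock: 15.1
tcp_pos: [543.6, -102.4, 25.6]
eef_rot: [-2.111, -2.326, 0.0]
wrist_force: [0.3, 0.1, -3.8]
grip_width: 60.1
grasp_force: 20.0
```

```bash
python3 -c "
from st import *
state()"
```

```text
t 15.1 tcp stand [[-1.000e-01 -2.302e+02  2.560e+01]] yaw_y-stand deg 0.06 tilt z [-0.  0. -1.] F [ 0.3  0.1 -3.8] w 60.1 g 20.0 j6 -0.33
```

Request:
move_arm(
  commands=[0.006, 0, 0, 0, 1, 0.006, 0, 0, 0, 1, 0.006, 0, 0, 0, 1, 0.006, 0, 0, 0, 1],
)

```text
clock: 15.6
tcp_pos: [541.3, -78.7, 25.7]
eef_rot: [-2.112, -2.325, 0.0]
wrist_force: [-0.6, 0.0, -4.0]
grip_width: 59.8
grasp_force: 20.0
```

Request:
move_arm(
  commands=[0.006, 0, 0, 0, 1, 0.006, 0, 0, 0, 1, 0.005, 0, 0, 0, 1, 0.003, 0, 0, 0, 1],
)

```text
clock: 16.1
tcp_pos: [539.5, -58.9, 25.8]
eef_rot: [2.112, 2.326, 0.0]
wrist_force: [0.1, 0.1, -3.9]
grip_width: 59.8
grasp_force: 20.0
```

Request:
move_arm(
  commands=[0.002, 0, 0, 0, 1, 0.002, 0, 0, 0, 1],
)

```text
clock: 16.35
tcp_pos: [539.1, -55.2, 25.8]
eef_rot: [2.112, 2.325, 0.0]
wrist_force: [0.8, 0.8, -3.0]
grip_width: 59.9
grasp_force: 20.0
```

```bash
python3 -c "
from st import *
state()"
```

```text
t 16.35 tcp stand [[-1.000e-01 -1.828e+02  2.580e+01]] yaw_y-stand deg 0.01 tilt z [ 0.  0. -1.] F [ 0.8  0.8 -3. ] w 59.9 g 20.0 j6 -0.24
```

Request:
move_arm(
  commands=[0.001, 0, 0.0004, 0, 1, 0.001, 0, 0, 0, 1],
)

```text
clock: 16.6
tcp_pos: [539.0, -53.3, 25.5]
eef_rot: [2.112, 2.325, 0.0]
wrist_force: [-0.4, -1.0, -1.4]
grip_width: 59.7
grasp_force: 20.0
```

Request:
move_arm(
  commands=[0.001, 0, 0, 0, 1, 0.001, 0, 0, 0, 1],
)

```text
clock: 16.85
tcp_pos: [538.8, -51.3, 25.5]
eef_rot: [2.112, 2.325, 0.0]
wrist_force: [0.7, -1.7, -2.0]
grip_width: 60.1
grasp_force: 20.0
```

Request:
move_arm(
  commands=[0.0007, 0, 0, 0, 1, 0, 0, 0, 0, 1],
)

```text
clock: 17.1
tcp_pos: [538.7, -50.5, 25.5]
eef_rot: [2.112, 2.325, 0.0]
wrist_force: [0.0, -2.1, 0.2]
grip_width: 60.0
grasp_force: 20.0
```

Request:
move_arm(
  commands=[0.0007, 0, 0, 0, 1, 0, 0, 0, 0, 1],
)

```text
clock: 17.35
tcp_pos: [538.6, -50.1, 25.4]
eef_rot: [2.112, 2.325, -0.0]
wrist_force: [0.7, -4.9, -0.3]
grip_width: 60.2
grasp_force: 20.0
```

Request:
move_arm(
  commands=[0.0007, 0, 0, 0, 1, 0, 0, 0, 0, 1],
)

```text
clock: 17.6
tcp_pos: [538.6, -50.0, 25.5]
eef_rot: [2.112, 2.324, -0.002]
wrist_force: [-0.6, -11.7, 0.1]
grip_width: 59.7
grasp_force: 20.0
```

Request:
move_arm(
  commands=[0.0006, 0, 0, 0, 1, 0, 0, 0, 0, 1],
)

```text
clock: 17.85
tcp_pos: [538.6, -50.0, 25.6]
eef_rot: [2.111, 2.324, -0.003]
wrist_force: [-0.2, -16.9, 0.7]
grip_width: 60.0
grasp_force: 20.0
```

Request:
move_arm(
  commands=[-0.0008, 0, 0, 0, 1, -0.0008, 0, 0, 0, 1, 0, 0, 0, 0, 1],
)

```text
clock: 18.23
tcp_pos: [538.6, -50.1, 25.5]
eef_rot: [-2.112, -2.325, -0.0]
wrist_force: [-1.1, -2.4, 1.8]
grip_width: 59.8
grasp_force: 20.0
```

Request:
move_arm(
  commands=[0, 0, 0, 0, -1, 0, 0, 0, 0, -1, 0, 0, 0, 0, -1, 0, 0, 0, 0, -1, 0, 0, 0, 0, -1],
)

```text
clock: 18.85
tcp_pos: [538.6, -50.1, 25.4]
eef_rot: [2.112, 2.325, -0.0]
wrist_force: [-0.2, -0.4, 0.1]
grip_width: 92.6
grasp_force: 0.0
```

Request:
move_arm(
  commands=[0, 0, -0.02, 0, -1, 0, 0, -0.04, 0, -1, 0, 0, -0.055, 0, -1, 0, 0, -0.055, 0, -1, 0, 0, -0.055, 0, -1],
)

```text
clock: 19.48
tcp_pos: [538.1, -50.1, 253.9]
eef_rot: [2.111, 2.324, 0.001]
wrist_force: [0.2, -0.1, -0.7]
grip_width: 92.5
grasp_force: 0.0
```

Request:
move_arm(
  commands=[0, 0, -0.04, 0, -1, 0, 0, -0.04, 0, -1, 0, 0, -0.01, 0, -1, 0, 0, 0, 0, -1],
)

```text
clock: 19.98
tcp_pos: [538.5, -50.1, 341.1]
eef_rot: [2.112, 2.325, 0.001]
wrist_force: [0.3, -0.3, -0.3]
grip_width: 93.0
grasp_force: 0.0
```

```bash
python3 - <<'E'
from st import *
state()
im,d,p=grab('wrist'); C=cloud(d,p); q=S(C.reshape(-1,3)).reshape(C.shape); ok=d>0
cv2.imwrite('pics/w5.png',im[:,:,::-1])
def sel(q,x0,x1,y0,y1,z0,z1): return q[ok&(q[...,0]>x0)&(q[...,0]<x1)&(q[...,1]>y0)&(q[...,1]<y1)&(q[...,2]>z0)&(q[...,2]<z1)]
X=sel(q,-60,60,-230,-25,36,52);print('ctrl',len(X),np.median(X[:,2]),cv2.minAreaRect(X[:,:2].astype(np.float32)))
X=sel(q,-20,20,-100,-50,70,180);print('hood',np.percentile(X[:,2],[50,80,95]))
E
```

```text
t 19.98 tcp stand [[-2.000e-01 -1.777e+02  3.411e+02]] yaw_y-stand deg 0.02 tilt z [ 0.001 -0.    -1.   ] F [ 0.3 -0.3 -0.3] w 93.0 g 0.0 j6 -0.24
ctrl 3410 42.0 ((0.6010417938232422, -113.70594787597656), (59.85443878173828, 157.46441650390625), 0.1476697474718094)
hood [132.    139.6   140.635]
```

View pics/w5.png

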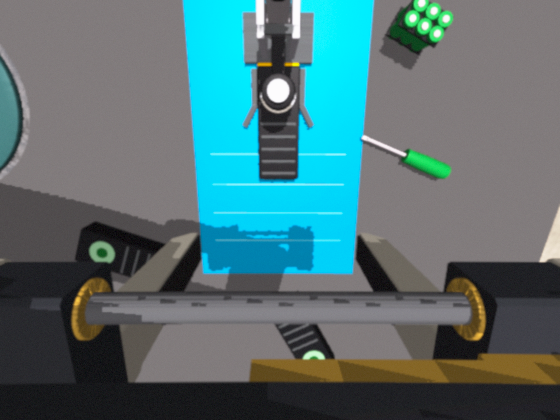

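The controller at (278,120) sits straight in the guides against the yellow stop at (278,65), and the camera is still up. Next is the paddle.

Request:
move_arm(
  commands=[0.053, 0, 0, 0, 1, 0.053, 0, 0, 0, 1, 0.053, 0, 0, 0, 1, 0.053, 0, 0, 0, 1, 0.053, 0, 0, 0, 1],
  squeeze=10,
)

```text
clock: 20.65
tcp_pos: [512.4, 215.2, 338.9]
eef_rot: [-2.112, -2.325, 0.003]
wrist_force: [1.4, 1.0, -0.3]
grip_width: 47.7
grasp_force: 0.0
```

Request:
move_arm(
  commands=[0, 0, 0, 0, 1, 0, 0, 0.06, 0, 1, 0, 0, 0.06, 0, 1, 0, 0, 0.06, 0, 1, 0, 0, 0.04, 0, 1],
)

```text
clock: 21.28
tcp_pos: [511.8, 212.2, 116.4]
eef_rot: [-2.112, -2.324, 0.005]
wrist_force: [0.4, -0.0, 0.3]
grip_width: 1.0
grasp_force: 0.0
```

Request:
move_arm(
  commands=[0, 0, 0.02, 0, 1, 0, 0, 0.015, 0, 1, 0, 0, 0, 0, 1, 0, 0, 0, 0, 1],
)

```text
clock: 21.78
tcp_pos: [513.8, 213.8, 86.7]
eef_rot: [2.112, 2.325, 0.002]
wrist_force: [0.8, -0.6, 0.2]
grip_width: 0.6
grasp_force: 0.0
```

```bash
python3 -c "
from st import *
state()"
```

```text
t 21.77 tcp stand [[ 0.5 87.4 86.7]] yaw_y-stand deg 0.02 tilt z [ 0.002  0.001 -1.   ] F [ 0.8 -0.6  0.2] w 0.6 g 0.0 j6 0.25
```

Request:
move_arm(
  commands=[0, 0, 0.008, 0, 1, 0, 0, 0.006, 0, 1, 0, 0, 0.003, 0, 1, 0, 0, 0.003, 0, 1, 0, 0, 0.003, 0, 1],
)

```text
clock: 22.4
tcp_pos: [513.3, 214.0, 62.7]
eef_rot: [-2.112, -2.325, -0.001]
wrist_force: [-2.5, 2.8, 3.7]
grip_width: 0.7
grasp_force: 2.0
```

Request:
move_arm(
  commands=[0, 0, 0.002, 0, 1, 0, 0, 0.002, 0, 1, 0, 0, 0.001, 0, 1],
)

```text
clock: 22.78
tcp_pos: [513.3, 213.7, 57.3]
eef_rot: [-2.112, -2.325, -0.0]
wrist_force: [-0.4, 4.3, 2.9]
grip_width: 0.1
grasp_force: 1.7
```

Request:
move_arm(
  commands=[0, 0, 0.001, 0, 1, 0, 0, 0.001, 0, 1],
)

```text
clock: 23.02
tcp_pos: [513.3, 213.7, 55.4]
eef_rot: [2.112, 2.325, 0.0]
wrist_force: [-0.2, 2.7, 3.0]
grip_width: 0.4
grasp_force: 1.8
```

Request:
move_arm(
  commands=[0, 0, 0.0008, 0, 1, 0, 0, 0, 0, 1, 0, 0, 0, 0, 1, 0, 0, 0, 0, 1, 0, 0, 0, 0, 1],
)

```text
clock: 23.65
tcp_pos: [513.2, 213.6, 54.6]
eef_rot: [2.112, 2.325, 0.0]
wrist_force: [0.3, 2.1, 3.6]
grip_width: 0.4
grasp_force: 1.8
```

Request:
move_arm(
  commands=[0, 0, 0, 0, 1, 0, 0, 0, 0, 1, 0, 0, 0, 0, 1, 0, 0, 0, 0, 1, 0, 0, 0, 0, 1],
)

```text
clock: 24.28
tcp_pos: [513.2, 213.6, 54.6]
eef_rot: [2.112, 2.325, -0.0]
wrist_force: [0.2, 3.0, 3.4]
grip_width: 0.5
grasp_force: 1.8
```

```bash
cat > chk.py <<'E'
from st import *
import sys
state()
for n in('scene','top'):
    im,d,p=grab(n);C=cloud(d,p); q=S(C.reshape(-1,3)).reshape(C.shape); ok=d>0
    def sel(x0,x1,y0,y1,z0,z1): return q[ok&(q[...,0]>x0)&(q[...,0]<x1)&(q[...,1]>y0)&(q[...,1]<y1)&(q[...,2]>z0)&(q[...,2]<z1)]
    for nm,a in dict(knob=(-17,17,-17,17,180,280),hood=(-15,15,-95,-60,80,180)).items():
        X=sel(*a); print(n,nm,len(X),np.percentile(X[:,2],[50,80,95]) if len(X) else '')
    if n=='scene': cv2.imwrite(sys.argv[1],cv2.resize(im[150:300,240:400],None,fx=4,fy=4,interpolation=2)[:,:,::-1])
E
python3 chk.py pics/s6.png
```

```text
t 24.27 tcp stand [[-0.2 87.2 54.6]] yaw_y-stand deg 0.02 tilt z [-0. -0. -1.] F [0.2 3.  3.4] w 0.5 g 1.8 j6 0.25
scene knob 186 [216.05  229.    231.375]
scene hood 129 [107.7 115.1 117.6]
top knob 194 [227.35 229.   230.6 ]
top hood 170 [108.05 112.72 115.31]
```

Request:
move_arm(
  commands=[0, 0, 0, 0, 1, 0, 0, 0, 0, 1, 0, 0, -0.004, 0, 1, 0, 0, -0.006, 0, 1, 0, 0, -0.008, 0, 1],
)

```text
clock: 25.0
tcp_pos: [513.0, 213.3, 72.8]
eef_rot: [2.112, 2.325, -0.002]
wrist_force: [-0.0, 1.1, 0.3]
grip_width: 0.6
grasp_force: 0.0
```

Request:
move_arm(
  commands=[0, 0, -0.03, 0, 1, 0, 0, -0.05, 0, 1, 0, 0, -0.05, 0, 1, 0, 0, -0.05, 0, 1, 0, 0, -0.03, 0, 1],
)

```text
clock: 25.62
tcp_pos: [513.2, 213.4, 285.7]
eef_rot: [2.112, 2.324, 0.003]
wrist_force: [-0.4, 1.2, 0.1]
grip_width: 0.4
grasp_force: 0.0
```

Request:
move_arm(
  commands=[0.05, 0, 0, 0, 1, 0, 0, 0, 0, 1, 0, 0, 0, 0, 1, 0, 0, 0, 0, 1],
)

```text
clock: 26.12
tcp_pos: [508.5, 262.6, 282.5]
eef_rot: [2.113, 2.325, -0.001]
wrist_force: [0.7, 0.1, -0.0]
grip_width: 0.3
grasp_force: 0.0
```

```bash
python3 chk.py pics/s7.png
```

```text
t 26.12 tcp stand [[-2.000e-01  1.365e+02  2.825e+02]] yaw_y-stand deg -0.02 tilt z [-0. -0. -1.] F [ 0.7  0.1 -0. ] w 0.3 g 0.0 j6 0.34
scene knob 186 [215.5   228.9   231.525]
scene hood 130 [106.95 114.4  116.5 ]
top knob 194 [227.2   228.9   230.535]
top hood 170 [107.1   113.82  116.055]
```

View pics/s7.png

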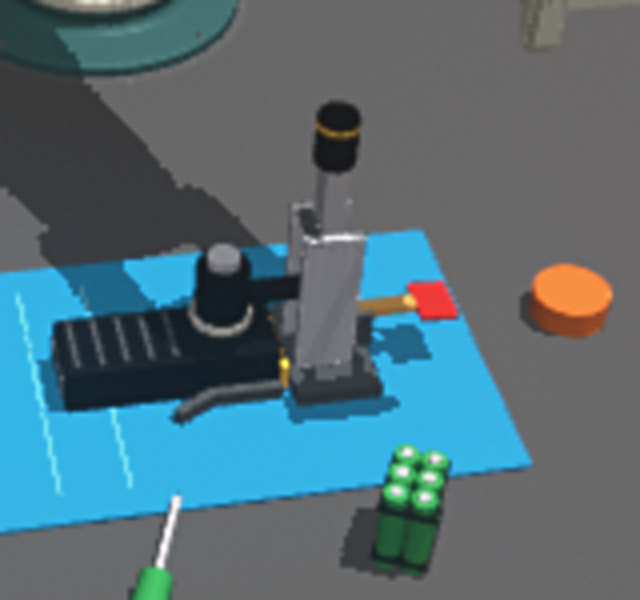

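The hood at (222,310) rests on the controller, which sits against the yellow stop at (285,372). The paddle is free, and the tin, screwdriver and cell block have not moved.

```bash
python3 -c "
from station import bot
print(bot.job_done())"
```

```text
the job is handed in; nothing more can be done
None
```

The job is handed in, though no verdict came back: the last depth readings put the camera hood on the controller (rail about 0.030), the controller was home against the yellow stop, the paddle was free, and the tin, screwdriver and cell block looked unmoved.

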